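# Sort the tagged tiles and hold the belt's dead-man lever level

## Robot

A 7-joint arm with a two-finger parallel gripper is mounted at the origin on the work surface. World frame = base frame: x ahead of the robot, y to its left, z up, the work surface at z = 0. Lengths are in m, angles in rad, forces in N, time in s.
With the tool pointing down it reaches from about 0.425 to 0.925 m from the base axis. Payload 6.8 kg.
Tool frame: the origin (TCP) lies midway between the tips of the shut fingers; the grasp point (between the pads) lies r.grip_point_offset behind it (r.grip_point_offset is the distance from the TCP to the grasp point, in m); z points along the fingers, y is the line along which they close (so a half turn about z gives the same grasp; the last joint's range is limited). The gripper opens to 88 mm and grips with 3 to 60 N. Pads are 20 mm wide; open, the fingers measure 115 mm over their backs; the gripper's body (75 mm by 178 mm) begins 61 mm behind the grasp point.
Start: joints at [1.024, 0.477, 0.022, 1.555, -0.011, 1.109, -0.083], TCP at [0.287, -0.611, 0.223] pointing down, gripper open.
Joint ranges: [-2.96, 2.96], [-0.34, 2.1], [-1.41, 1.46], [0.24, 2.44], [-1.37, 4.51], [0.17, 1.92], [-2.96, 2.96]. Speed limits (rad/s): [2.39, 2.39, 3.14, 3.14, 3.14, 3.14, 3.14].

## Interface

Orientations are given as a unit quaternion [w, x, y, z].
In Python, from rig import r gives the robot as it stands.
- The arm moves only by the tool send_rows, never from a script. Its argument "commands" is a list of rows, each an object of numbers: "tx", "ty", "tz": the shift along the tool's x, y, z normalised to -1 to 1, where 1 is 0.75 m; "wx", "wy", "wz": the turn, a rotation vector about the tool's x, y, z normalised to -1 to 1, where 1 is 360 degrees. In form: [{"tx": .., "ty": .., "tz": .., "wx": .., "wy": .., "wz": ..}, ...]. A call has exactly 8 rows; each row is the pose to reach, as a shift and turn from the pose commanded when the call began, along the tool's axes at that moment, turning the shorter way round; what a row does not reach only later rows make up. A row lasts 1/8 s, in which the tool goes at most 62.5 mm and 10.7 degrees, less where a joint would pass 70% of its speed; a pose out of reach is approached as far as the arm can. A call with a number of a shift or a turn outside -1 to 1 is refused whole. A call with a gripper value outside its range is refused whole. "grip" is the opening, from -1 (shut) to 1 (fully open), set as the call begins (left out, the last holds). The fingers move at their own pace and stop on an object; "squeeze" is the grip in N (left out, the last holds). Time passes only in rows, so rows that repeat a pose let the fingers close, or fill a call up. It gives the time, the measured TCP pose, the force, the opening and the grip force at its end, in the units of the state.
- r.observe(): the state, without advancing time (a new reading comes with each control period).
- r.capture(name): name is "side" or "top" or "wrist"; returns the picture (400x640x3 uint8, red, green, blue); there is no depth.
- r.camera_params(name): a dict with "K" (3x3 intrinsics, pixels), "k1" (the pictures are not rectified: a ray, as slopes to the right and down, at radius r is drawn at 1 + k1 r^2 times it, then the intrinsics apply), "R" (3x3) and "t" (3): a world point X has camera coordinates R X + t. Camera axes: x right, y down, z forward; pixel columns grow to the right and rows downward; lengths in m; the calibration is good to about 2 mm. A picture is of the moment at which its call begins: read the wrist's pose just before it. camera_params takes no time and is no camera call; for the wrist camera it gives the pose at the moment of the call.
- r.job_done(): hands the job in; it is judged then, once.
The state is a dict: "t": time; "joints": joint angles; "qvel": joint speeds; "tau": joint torques, N m; "tcp_pos": TCP position; "orientation": TCP orientation; "wrist_force": force on the tool from outside, world axes, zero at the start; "wrist_torque": the same for the moment, N m; "finger_gap": finger opening in m; "grasp_force": force on a finger pad.
Only numpy, scipy, OpenCV 4.12 (cv2) and the standard library are available. Lean on these libraries where they do the work, as an engineer would, in place of code of your own. Each camera call takes 0.05 s, during which the arm holds its last target. There are 200 camera calls.

## Task

Sort the two purple hexagonal tiles on the planks: set the one carrying the round tin tag down in the round nest and the one carrying the bar-shaped tin tag down in the square nest, each lying flat on the nest's floor and not dropped, and leave everything else where it lies. Then push the feed belt's spring-loaded dead-man lever down with the gripper until the lever is level, half way through its swing, and keep it there. Finish while still holding the lever level: do not let it go.

Things in the scene. Friction and masses are not known exactly. Their poses are not given: they have to be found in the camera images.
- tile_disc_mid (a point): centre (11 mm above the underside) of the loose hexagonal tile with a flat round tin tag (24 mm across, 2 mm thick) in the middle of its top. Tile: terracotta, purple glaze on top, 50 mm across flats, 58 mm across corners, 22 mm thick, about 90 g; z up, its x axis is square to one pair of flats (the other pairs are at 60 and 120 degrees)
- tile_bar_mid (a point): the same point of the other loose hexagonal tile, alike but with a flat bar-shaped tin tag (46 x 9 mm, 2 mm thick) across the middle of its top; same size and axes, the bar runs along its x
- nest_round: round wooden nest fixed to the table, 100 mm outside and 90 mm inside diameter, floor 4 mm and rim 10 mm above the table; origin at the centre of its underside, on the table. For the tile with the round tag
- nest_square: square wooden nest fixed to the table, 100 mm outside and 90 mm inside, floor 5 mm and rim 10 mm above the table; origin at the centre of its underside, its x and y along its sides. For the tile with the bar tag
- station: steel base plate (200 x 70 x 12 mm) of the dead-man lever, fixed to the table; origin at the centre of its underside, its x from the wooden pad's end towards the hinge. The hinge axis (along y) is at x = +85 mm, 75 mm above the table, between two grey cheeks whose tops are 87 mm above the table
- lever (a joint): angle of the dead-man lever (rad): 0 = raised by its spring, slanting up 0.25 rad above level; 0.25 = level (half way, the belt runs); 0.5 = bottom stop. It springs back when let go; pushing on the pad takes about 2 N to start, 5 N at level, 8 N at the bottom
- lever_pad (a point): middle of the top face of the dark wooden pad (70 mm long, 40 mm wide, 20 mm thick) at the free end of the lever, 150 mm from the hinge axis; 122 mm above the table when raised, 85 mm when level, 48 mm at the bottom stop. Push down here
- tri_a: ochre triangular tile lying loose (sides 50 mm, 16 mm thick), a bystander
- tri_b: the other ochre triangular tile, a bystander
- stone: clay finishing stone, loose block 90 x 40 x 25 mm, origin at the centre of its underside, a bystander
- cup: steel cup, 68 mm across, 65 mm high, a bystander
- brush: brush with a wooden handle, 180 mm long, lying, a bystander
- weight: brass weight, 44 mm across, 30 mm high, a bystander
Not all that is in view belongs to the job. There is more than one size of the station; the job needs the smaller. Leave any red look-alike of the nest_square alone.

How it is judged:
On the way, in this order (a step that is already met when the one before it is completed fails the run):
1. both tiles lie flat in their nests, let go (horizontal distance between tile_disc_mid and nest_round below 0.031 m and z of tile_disc_mid in the frame of nest_round between 0.0125 and 0.02 m and angle between each of tile_disc_mid, tile_bar_mid's own z axis and vertical below 0.12 rad and contact force between the fingers and tile_disc below 0.1 N and linear speed of each of tile_disc, tile_bar below 0.03 m/s and horizontal distance between tile_bar_mid and nest_square below 0.031 m and z of tile_bar_mid in the frame of nest_square between 0.0125 and 0.02 m and contact force between the fingers and tile_bar below 0.1 N), for 0.2 s.
2. the gripper holds the dead-man lever level (value of joint lever between 0.18 and 0.32 rad and contact force between the fingers and lever above 1.5 N and velocity of joint lever between -0.15 and 0.15 rad/s), for 0.3 s.
At the end, for the whole second after the job is handed in: Each tile lies flat (within 7 degrees) on the floor of its own nest, let go and at rest, round tag in the round nest and bar tag in the square nest, and the fingers are still pushing the lever (over 1.5 N) with it standing still within 0.07 rad (about 10 mm at the pad) of level (all of step 1 and all of step 2); the arm keeps its last pose, push and grip.
It fails at once if something else on the table is shifted by more than 30 mm (distance of any of tri_a, tri_b, stone, cup, brush, weight from where it was at the start of the episode above 0.03 m).
It fails at once if a tile is dropped or thrown ((linear speed of tile_disc above 0.75 m/s and contact force between the fingers and tile_disc below 0.05 N) or (linear speed of tile_bar above 0.75 m/s and contact force between the fingers and tile_bar below 0.05 N)).
It also fails if it takes over 56 s, if anything falls off the work surface, if the arm or the gripper's body presses on something with over 40 N, if the wrist force passes 120 N, or if a joint passes its speed limit or range.

## Working session

There is one attempt and no reset: what is moved stays moved. The work goes in short steps, Python scripts to look and compute and a tool call to move; the robot and the scene stay as the last step left them, time stands still between calls to the robot, and variables do not carry over. Pictures are saved under pics/ and viewed, at most 10 in all, crops included, and the job is handed in when it is done.

Besides the shell and the picture viewer there is one more tool, called after ">>>" as name(argument=value, ...) on one line, values as JSON. send_rows: Moves the arm, as the interface text tells. Scaled input: -1 to 1 covers 0.75 m each way for a shift and 360 degrees each way for a turn. Its arguments: {"type":"object","properties":{"commands":{"type":"array","items":{"type":"object","properties":{"tx":{"type":"number"},"ty":{"type":"number"},"tz":{"type":"number"},"wx":{"type":"number"},"wy":{"type":"number"},"wz":{"type":"number"}}}},"grip":{"type":"number"},"squeeze":{"type":"number"}},"required":["commands"]}

```bash
mkdir -p pics; ls; python3 - <<'E'
from rig import r
import cv2
for n in("top","side"):
    im=r.capture(n); cv2.imwrite(f"pics/{n}0.png",im[:,:,::-1])
    p=r.camera_params(n); print(n,p)
print(r.grip_point_offset, r.observe())
E
```

```text
pics
top {'K': array([[400.15471522,   0.        , 319.20663449],
       [  0.        , 400.15471522, 200.30911273],
       [  0.        ,   0.        ,   1.        ]]), 'k1': 0.024020752388103205, 'R': array([[ 0.01605041, -0.99979618, -0.0122468 ],
       [-0.98527156, -0.01372941, -0.17044488],
       [ 0.170242  ,  0.01480213, -0.9852911 ]]), 't': array([0.01862489, 0.53837084, 1.34006966])}
side {'K': array([[458.23435186,   0.        , 317.48585257],
       [  0.        , 458.23435186, 205.07105504],
       [  0.        ,   0.        ,   1.        ]]), 'k1': 0.04150255513163929, 'R': array([[-0.99181582, -0.12567472,  0.02252228],
       [-0.09482394,  0.60693262, -0.78907618],
       [ 0.08549742, -0.78475388, -0.61388234]]), 't': array([0.51475558, 0.12351637, 1.49322608])}
0.0187 {'t': 0.1, 'joints': array([ 1.02389153,  0.47770912,  0.02238122,  1.55632028, -0.01149303,
        1.10934575, -0.08311447]), 'qvel': array([ 0.00010235, -0.0019443 ,  0.00106961, -0.00263492,  0.00221606,
        0.00128535, -0.00066629]), 'tau': array([ 4.61978067e-03, -5.84093356e+01,  1.54021259e+00, -2.73313504e+01,
       -5.42049401e-02,  1.31256343e-02,  1.28655887e-05]), 'tcp_pos': array([ 0.28651295, -0.61057308,  0.22179895]), 'orientation': array([-7.88371402e-04,  9.76030106e-01,  2.17633979e-01, -2.49481844e-04]), 'wrist_force': array([-0.27328137, -0.49759598, -0.36761843]), 'wrist_torque': array([ 0.03007052,  0.01201787, -0.02568333]), 'grasp_force': 0.0, 'finger_gap': 0.08763389544234321}
```

View pics/top0.png

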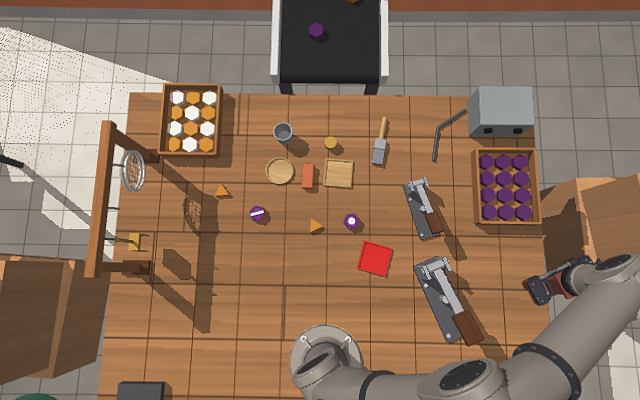

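View pics/side0.png

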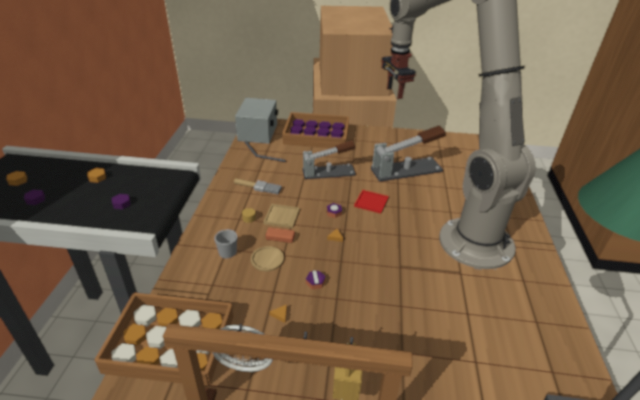

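The top view shows the bar tile near (258,213) and the disc tile near (351,221). The round nest is near (280,171), the square nest near (339,173), and the small station near (424,209). I'll enlarge that area.

```bash
cat > h.py <<'E'
from rig import r
import numpy as np, cv2
def ray(n,uv,p=None):
    p=p or r.camera_params(n); K=p['K']
    d=(np.array(uv,float)-K[:2,2])/[K[0,0],K[1,1]]; s=d.copy()
    for _ in range(20): s=d/(1+p['k1']*(s@s))
    return -p['R'].T@p['t'], p['R'].T@np.array([*s,1])
def w(n,uv,z,p=None):
    c,d=ray(n,uv,p); return c+d*(z-c[2])/d[2]
def px(n,X,p=None):
    p=p or r.camera_params(n); c=p['R']@np.array(X)+p['t']; s=c[:2]/c[2]
    return (s*(1+p['k1']*(s@s)))*[p['K'][0,0],p['K'][1,1]]+p['K'][:2,2]
E
python3 - <<'E'
from h import *
im=cv2.imread('pics/top0.png')
c=cv2.resize(im[150:265,235:455],None,fx=3.6,fy=3.6,interpolation=cv2.INTER_CUBIC); cv2.imwrite('pics/crop1.png',c)
hsv=cv2.cvtColor(im,cv2.COLOR_BGR2HSV)
m=cv2.inRange(hsv,(125,60,30),(165,255,255)); 
for (x,y) in((258,213),(351,221)):
    mm=np.zeros_like(m); mm[y-12:y+12,x-12:x+12]=m[y-12:y+12,x-12:x+12]
    h=cv2.convexHull(cv2.findNonZero(mm)); M=cv2.moments(h); q=(M['m10']/M['m00'],M['m01']/M['m00'])
    print(q,w('top',q,.018))
for q,z in(((280,171),.01),((339,173),.01),((424,209),.012)): print(q,w('top',q,z))
E
```

```text
(256.90804597701145, 212.85579937304075) [0.49502782 0.24582335 0.018     ]
(351.30386178861784, 220.95325203252028) [ 0.47115271 -0.08642477  0.018     ]
(280, 171) [0.6495725  0.17032711 0.01      ]
(339, 173) [ 0.64496341 -0.04234052  0.01      ]
(424, 209) [ 0.51805213 -0.34228042  0.012     ]
```

View pics/crop1.png

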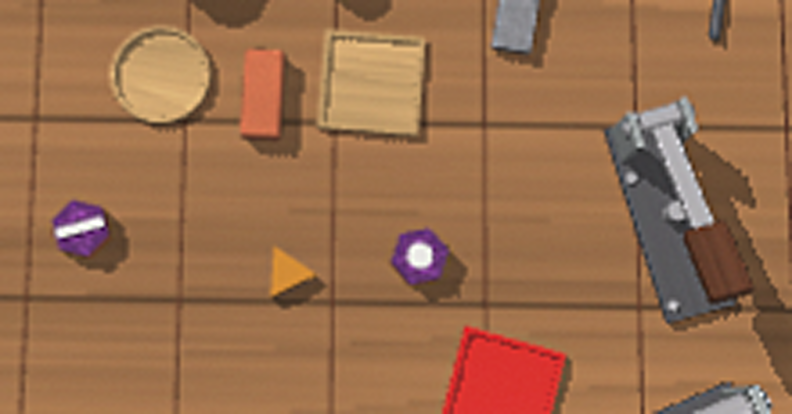

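```bash
cat >> h.py <<'E'
from scipy.spatial.transform import Rotation as Ro
def Rc(): 
    q=r.observe()['orientation']; return Ro.from_quat(q[[1,2,3,0]])
def yaw():  # of tool y
    y=Rc().as_matrix()[:,1]; return np.degrees(np.arctan2(y[1],y[0]))
def go(p,y=None):
    """units to reach p with tool down, tool y at yaw y deg (mod 180, nearest)"""
    o=r.observe(); R=Rc(); cur=yaw()
    d=0 if y is None else (y-cur+90)%180-90
    a=np.radians(cur+d); yv=np.array([np.cos(a),np.sin(a),0]); z=np.array([0,0,-1.]); x=np.cross(yv,z)
    T=Ro.from_matrix(np.c_[x,yv,z])
    t=R.inv().apply(np.array(p)-o['tcp_pos'])/.75; v=(R.inv()*T).as_rotvec()/(2*np.pi)
    print('go',p,'t',t.round(4),'w',v.round(4),'dyaw',round(d,1))
E
python3 - <<'E'
from h import *
c=lambda u,v:(u/3.6+235-.36,v/3.6+150-.36)
for n,q,z in(('disc',c(420,256),.024),('bar',c(80,228),.024),('round',c(161,75),.01),('square',c(372,84),.01),('stn',c(671.5,215),.012),('pad',c(718,262),.122),('hinge',c(662,112),.087),('stone',c(263,92),.025),('padend1',c(715,302),.122),('padend2',c(752,290),.122),('plateA',c(605,128),.012),('plateB',c(667,326),.012),('bar0',c(56,234),.024),('bar1',c(104,222),.024)):
    print(n,w(n='top',uv=q,z=z).round(4))
p=r.camera_params('wrist'); o=r.observe(); print(Rc().inv().apply(-p['R'].T@p['t']-o['tcp_pos']), Rc().inv().apply(p['R'][2]), Rc().inv().apply(p['R'][0]))
print(yaw()); go([.30,-.611,.30]); go([.50,-.30,.30]); go([.47,-.09,.25])
E
```

```text
disc [ 0.4711 -0.086   0.024 ]
bar [0.4938 0.2449 0.024 ]
round [0.6515 0.1727 0.01  ]
square [ 0.645  -0.0386  0.01  ]
stn [ 0.5166 -0.3323  0.012 ]
pad [ 0.4578 -0.3459  0.122 ]
hinge [ 0.6026 -0.308   0.087 ]
stone [0.6318 0.0694 0.025 ]
padend1 [ 0.4219 -0.3421  0.122 ]
padend2 [ 0.4331 -0.3752  0.122 ]
plateA [ 0.6027 -0.2693  0.012 ]
plateB [ 0.4082 -0.325   0.012 ]
bar0 [0.4876 0.2681 0.024 ]
bar1 [0.5    0.2218 0.024 ]
[ 8.04255476e-02 -1.20197976e-04 -1.62461203e-01] [-2.90480087e-01 -8.03742258e-04  9.56880699e-01] [-2.96635799e-05  9.99999654e-01  8.30955522e-04]
-64.85979190068025
go [0.3, -0.611, 0.3] t [ 0.016   0.008  -0.1043] w [-0.0003  0.      0.    ] dyaw 0
go [0.5, -0.3, 0.3] t [ 0.4336 -0.2541 -0.1039] w [-0.0003  0.      0.    ] dyaw 0
go [0.47, -0.09, 0.25] t [ 0.5163 -0.5245 -0.0368] w [-0.0003  0.      0.    ] dyaw 0
```

>>> send_rows(commands=[{"tx": 0.03,"ty": -0.015,"tz": -0.05},{"tx": 0.08,"ty": -0.04,"tz": -0.1},{"tx": 0.14,"ty": -0.08,"tz": -0.1},{"tx": 0.2,"ty": -0.12,"tz": -0.1},{"tx": 0.27,"ty": -0.16,"tz": -0.1},{"tx": 0.34,"ty": -0.2,"tz": -0.1},{"tx": 0.4,"ty": -0.24,"tz": -0.1},{"tx": 0.43,"ty": -0.28,"tz": -0.1}], grip=1, squeeze=20)

```text
validation failed for argument at $.co...
```

>>> send_rows(commands=[{"tx": 0.01,"ty": -0.03,"tz": 0},{"tx": 0.03,"ty": -0.08,"tz": 0.01},{"tx": 0.05,"ty": -0.14,"tz": 0.02},{"tx": 0.065,"ty": -0.19,"tz": 0.03},{"tx": 0.08,"ty": -0.23,"tz": 0.05},{"tx": 0.086,"ty": -0.245,"tz": 0.06},{"tx": 0.086,"ty": -0.245,"tz": 0.065},{"tx": 0.086,"ty": -0.245,"tz": 0.065}])

```text
validation failed for argument at $.co...
```

```bash
python3 - <<'E'
from h import *
o=r.observe();print(o['t'],o['tcp_pos'],yaw(),o['joints'].round(2),o['wrist_force'])
p=r.camera_params('wrist'); im=r.capture('wrist')[:,:,::-1].copy(); cv2.imwrite('pics/w1.png',im)
m=cv2.inRange(cv2.cvtColor(im,cv2.COLOR_BGR2HSV),(125,60,30),(165,255,255))
cs=cv2.findContours(m,0,2)[0]
for c in cs:
    if cv2.contourArea(c)<200: continue
    h=cv2.convexHull(c); a=cv2.approxPolyDP(h,.04*cv2.arcLength(h,True),True)[:,0]
    W=np.array([w('wrist',q,.022,p)[:2] for q in a]); print(cv2.contourArea(c),a.tolist(),W.round(4).tolist(),W.mean(0))
    e=np.roll(W,-1,0)-W; print(np.degrees(np.arctan2(e[:,1],e[:,0])).round(1)%60, np.linalg.norm(e,axis=1).round(3))
E
```

```text
0.1 [ 0.28651295 -0.61057308  0.22179895] -64.85979190068025 [ 1.02  0.48  0.02  1.56 -0.01  1.11 -0.08] [-0.27328137 -0.49759598 -0.36761843]
1579.5 [[499, 4], [477, 35], [460, 33], [441, 15], [448, 0]] [[0.5272, -0.7027], [0.491, -0.6976], [0.4846, -0.6802], [0.4906, -0.6532], [0.5062, -0.6526]] [ 0.49990836 -0.6772688 ]
[52.  50.4 17.3  2.3 52.8] [0.037 0.019 0.028 0.016 0.054]
218.0 [[439, 0], [426, 9], [402, 0]] [[0.502, -0.6442], [0.4886, -0.6363], [0.4851, -0.6099]] [ 0.49192544 -0.63013484]
[29.4 37.6 56.2] [0.016 0.027 0.038]
```

View pics/w1.png

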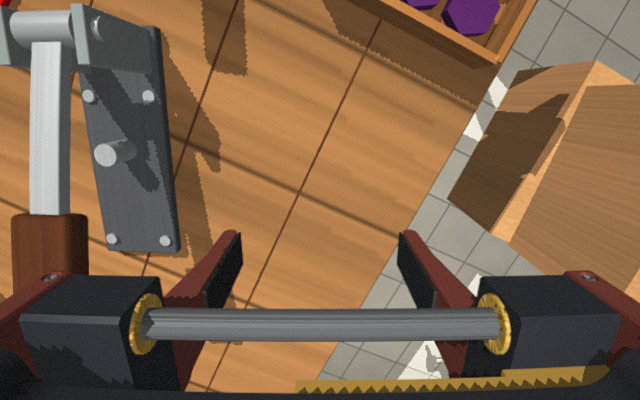

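The call was refused because every row needs all six fields, so the arm hasn't moved. The wrist view shows the large station on the left and the fingertips near (240,235) and (400,235).

>>> send_rows(commands=[{"tx": 0.03,"ty": -0.015,"tz": -0.05,"wx": 0,"wy": 0,"wz": 0},{"tx": 0.08,"ty": -0.04,"tz": -0.1,"wx": 0,"wy": 0,"wz": 0},{"tx": 0.14,"ty": -0.08,"tz": -0.1,"wx": 0,"wy": 0,"wz": 0},{"tx": 0.2,"ty": -0.12,"tz": -0.1,"wx": 0,"wy": 0,"wz": 0},{"tx": 0.27,"ty": -0.16,"tz": -0.1,"wx": 0,"wy": 0,"wz": 0},{"tx": 0.34,"ty": -0.2,"tz": -0.1,"wx": 0,"wy": 0,"wz": 0},{"tx": 0.4,"ty": -0.24,"tz": -0.1,"wx": 0,"wy": 0,"wz": 0},{"tx": 0.43,"ty": -0.28,"tz": -0.1,"wx": 0,"wy": 0,"wz": 0}], grip=1, squeeze=20)

```text
t: 1.15
tcp_pos: [0.4911, -0.2809, 0.2973]
orientation: [-0.0, 0.976, 0.219, 0.0]
wrist_force: [-0.5, -0.9, 0.9]
finger_gap: 0.0876
grasp_force: 0.0
```

>>> send_rows(commands=[{"tx": 0.01,"ty": -0.03,"tz": 0,"wx": 0,"wy": 0,"wz": 0},{"tx": 0.03,"ty": -0.08,"tz": 0.01,"wx": 0,"wy": 0,"wz": 0},{"tx": 0.05,"ty": -0.14,"tz": 0.02,"wx": 0,"wy": 0,"wz": 0},{"tx": 0.065,"ty": -0.19,"tz": 0.03,"wx": 0,"wy": 0,"wz": 0},{"tx": 0.08,"ty": -0.23,"tz": 0.05,"wx": 0,"wy": 0,"wz": 0},{"tx": 0.086,"ty": -0.245,"tz": 0.06,"wx": 0,"wy": 0,"wz": 0},{"tx": 0.086,"ty": -0.245,"tz": 0.065,"wx": 0,"wy": 0,"wz": 0},{"tx": 0.086,"ty": -0.245,"tz": 0.065,"wx": 0,"wy": 0,"wz": 0}])

```text
t: 2.15
tcp_pos: [0.4699, -0.0919, 0.2489]
orientation: [0.0, 0.976, 0.216, -0.0]
wrist_force: [0.4, 0.5, 0.1]
finger_gap: 0.0879
grasp_force: 0.0
```

```bash
cat > look.py <<'E'
from h import *
import sys
o=r.observe();print(o['t'],o['tcp_pos'],yaw(),o['joints'].round(2),o['wrist_force'])
p=r.camera_params('wrist'); im=r.capture('wrist')[:,:,::-1].copy(); cv2.imwrite(f'pics/{sys.argv[1]}.png',im)
m=cv2.inRange(cv2.cvtColor(im,cv2.COLOR_BGR2HSV),(125,60,30),(165,255,255))
cs=cv2.findContours(m,0,2)[0]
for c in cs:
    if cv2.contourArea(c)<200: continue
    h=cv2.convexHull(c); a=cv2.approxPolyDP(h,.03*cv2.arcLength(h,True),True)[:,0]
    W=np.array([w('wrist',q,.022,p)[:2] for q in a]); print(cv2.contourArea(c),a.tolist(),W.round(4).tolist(),W.mean(0))
    e=np.roll(W,-1,0)-W; print(np.degrees(np.arctan2(e[:,1],e[:,0])).round(1)%60, np.linalg.norm(e,axis=1).round(3))
E
python3 look.py w2
```

```text
2.15 [ 0.4698656  -0.091921    0.24888175] -64.99599290717144 [ 0.32  0.14 -0.28  1.96  0.05  1.04 -1.12] [0.36184949 0.45627636 0.09365779]
554.0 [[632, 262], [639, 272], [639, 302], [614, 286]] [[0.5363, -0.5618], [0.5282, -0.5845], [0.4882, -0.6231], [0.4934, -0.5631]] [ 0.51154137 -0.58312534]
[10.4 44.  25.1  1.8] [0.024 0.056 0.06  0.043]
1327.0 [[307, 142], [330, 147], [336, 169], [322, 184], [300, 180], [293, 157]] [[0.4912, -0.0647], [0.4976, -0.0928], [0.4759, -0.1114], [0.4509, -0.1038], [0.4439, -0.0764], [0.467, -0.0566]] [ 0.47108073 -0.08428139]
[42.8 40.8 43.  44.4 40.5 41.5] [0.029 0.029 0.026 0.028 0.03  0.025]
1232.5 [[60, 2], [84, 18], [84, 44], [67, 53], [43, 38], [42, 12]] [[0.5193, 0.257], [0.514, 0.2256], [0.4868, 0.2183], [0.4689, 0.2353], [0.4735, 0.2672], [0.5007, 0.275]] [0.49385908 0.2463772 ]
[20.3 15.  16.5 21.7 16.  16. ] [0.032 0.028 0.025 0.032 0.028 0.026]
```

View pics/w2.png

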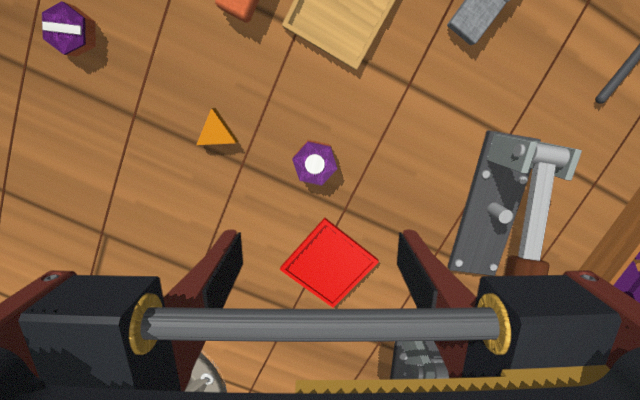

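The wrist view shows the disc tile at (315,163), centred at world (0.471, -0.085), and gripping it needs tool yaw -48°. The bar tile at (64,28) is at (0.494, 0.246) and needs yaw -73°.

```bash
python3 -c "
from h import *
go([.471,-.085,.03],-48);go([.471,-.085,.007],-48)"
```

```text
go [0.471, -0.085, 0.03] t [ 0.0051 -0.0079  0.2921] w [ 0.0001  0.     -0.0472] dyaw 17.0
go [0.471, -0.085, 0.007] t [ 0.0051 -0.0079  0.3228] w [ 0.0001  0.     -0.0472] dyaw 17.0
```

>>> send_rows(commands=[{"tx": 0.005,"ty": -0.008,"tz": 0.03,"wx": 0,"wy": 0,"wz": -0.02},{"tx": 0.005,"ty": -0.008,"tz": 0.08,"wx": 0,"wy": 0,"wz": -0.047},{"tx": 0.005,"ty": -0.008,"tz": 0.14,"wx": 0,"wy": 0,"wz": -0.047},{"tx": 0.005,"ty": -0.008,"tz": 0.2,"wx": 0,"wy": 0,"wz": -0.047},{"tx": 0.005,"ty": -0.008,"tz": 0.25,"wx": 0,"wy": 0,"wz": -0.047},{"tx": 0.005,"ty": -0.008,"tz": 0.29,"wx": 0,"wy": 0,"wz": -0.047},{"tx": 0.005,"ty": -0.008,"tz": 0.315,"wx": 0,"wy": 0,"wz": -0.047},{"tx": 0.005,"ty": -0.008,"tz": 0.323,"wx": 0,"wy": 0,"wz": -0.047}])

```text
t: 3.2
tcp_pos: [0.4705, -0.0842, 0.0058]
orientation: [-0.0, 0.934, 0.358, -0.001]
wrist_force: [0.8, -0.4, -0.5]
finger_gap: 0.0874
grasp_force: 0.0
```

>>> send_rows(commands=[{"tx": 0,"ty": 0,"tz": 0,"wx": 0,"wy": 0,"wz": 0},{"tx": 0,"ty": 0,"tz": 0,"wx": 0,"wy": 0,"wz": 0},{"tx": 0,"ty": 0,"tz": 0,"wx": 0,"wy": 0,"wz": 0},{"tx": 0,"ty": 0,"tz": 0,"wx": 0,"wy": 0,"wz": 0},{"tx": 0,"ty": 0,"tz": 0,"wx": 0,"wy": 0,"wz": 0},{"tx": 0,"ty": 0,"tz": 0,"wx": 0,"wy": 0,"wz": 0},{"tx": 0,"ty": 0,"tz": 0,"wx": 0,"wy": 0,"wz": 0},{"tx": 0,"ty": 0,"tz": 0,"wx": 0,"wy": 0,"wz": 0}], grip=-1, squeeze=20)

```text
t: 4.2
tcp_pos: [0.471, -0.0833, 0.0071]
orientation: [0.0, 0.933, 0.359, 0.0]
wrist_force: [-0.7, -0.0, 7.2]
finger_gap: 0.0498
grasp_force: 20.0
```

```bash
python3 -c "
from h import *
o=r.observe();print(o['tcp_pos'],o['finger_gap'],o['grasp_force'],o['wrist_force'],yaw())
go([.471,-.085,.12],-48);go([.6515,.1727,.12],-48)"
```

```text
[ 0.47103971 -0.08328831  0.00709019] 0.04977920119302978 19.991718158125877 [-0.73423966 -0.01943542  7.19231491] -47.94421185531311
go [0.471, -0.085, 0.12] t [-0.0015  0.0018 -0.1505] w [ 0.0001 -0.0001  0.0002] dyaw -0.1
go [0.6515, 0.1727, 0.12] t [ 0.4073 -0.0922 -0.1505] w [ 0.0001 -0.0001  0.0002] dyaw -0.1
```

>>> send_rows(commands=[{"tx": 0,"ty": 0,"tz": -0.04,"wx": 0,"wy": 0,"wz": 0},{"tx": 0,"ty": 0,"tz": -0.1,"wx": 0,"wy": 0,"wz": 0},{"tx": 0.05,"ty": -0.01,"tz": -0.14,"wx": 0,"wy": 0,"wz": 0},{"tx": 0.12,"ty": -0.03,"tz": -0.15,"wx": 0,"wy": 0,"wz": 0},{"tx": 0.2,"ty": -0.045,"tz": -0.15,"wx": 0,"wy": 0,"wz": 0},{"tx": 0.28,"ty": -0.065,"tz": -0.15,"wx": 0,"wy": 0,"wz": 0},{"tx": 0.35,"ty": -0.08,"tz": -0.15,"wx": 0,"wy": 0,"wz": 0},{"tx": 0.4,"ty": -0.09,"tz": -0.15,"wx": 0,"wy": 0,"wz": 0}])

```text
t: 5.2
tcp_pos: [0.6487, 0.1707, 0.1186]
orientation: [-0.0, 0.933, 0.36, -0.0]
wrist_force: [0.4, -0.2, -1.5]
finger_gap: 0.0498
grasp_force: 20.0
```

```bash
python3 - <<'E'
from h import *
o=r.observe();print(o['tcp_pos'],o['finger_gap'],o['grasp_force'],yaw())
go([.6515,.1727,.013],-48);go([.6515,.1727,.011],-48)
E
```

```text
[0.64865107 0.17074942 0.11859574] 0.04983955510874203 19.992218613624573 -47.82176841119194
go [0.6515, 0.1727, 0.013] t [0.0046 0.0008 0.1408] w [-0.0002 -0.      0.0005] dyaw -0.2
go [0.6515, 0.1727, 0.011] t [0.0046 0.0008 0.1435] w [-0.0002 -0.      0.0005] dyaw -0.2
```

>>> send_rows(commands=[{"tx": 0.005,"ty": 0,"tz": 0.02,"wx": 0,"wy": 0,"wz": 0},{"tx": 0.005,"ty": 0,"tz": 0.05,"wx": 0,"wy": 0,"wz": 0},{"tx": 0.005,"ty": 0,"tz": 0.085,"wx": 0,"wy": 0,"wz": 0},{"tx": 0.005,"ty": 0,"tz": 0.11,"wx": 0,"wy": 0,"wz": 0},{"tx": 0.005,"ty": 0,"tz": 0.128,"wx": 0,"wy": 0,"wz": 0},{"tx": 0.005,"ty": 0,"tz": 0.136,"wx": 0,"wy": 0,"wz": 0},{"tx": 0.005,"ty": 0,"tz": 0.141,"wx": 0,"wy": 0,"wz": 0},{"tx": 0.005,"ty": 0,"tz": 0.143,"wx": 0,"wy": 0,"wz": 0}])

```text
t: 6.2
tcp_pos: [0.6514, 0.1706, 0.0123]
orientation: [0.0, 0.933, 0.359, 0.0]
wrist_force: [-0.2, -0.5, -1.0]
finger_gap: 0.0495
grasp_force: 20.0
```

>>> send_rows(commands=[{"tx": 0,"ty": 0,"tz": 0.001,"wx": 0,"wy": 0,"wz": 0},{"tx": 0,"ty": 0,"tz": 0.001,"wx": 0,"wy": 0,"wz": 0},{"tx": 0,"ty": 0,"tz": 0.001,"wx": 0,"wy": 0,"wz": 0},{"tx": 0,"ty": 0,"tz": 0.001,"wx": 0,"wy": 0,"wz": 0},{"tx": 0,"ty": 0,"tz": 0.001,"wx": 0,"wy": 0,"wz": 0},{"tx": 0,"ty": 0,"tz": 0.001,"wx": 0,"wy": 0,"wz": 0},{"tx": 0,"ty": 0,"tz": 0.001,"wx": 0,"wy": 0,"wz": 0},{"tx": 0,"ty": 0,"tz": 0.001,"wx": 0,"wy": 0,"wz": 0}])

```text
t: 7.2
tcp_pos: [0.651, 0.1704, 0.0112]
orientation: [0.0, 0.933, 0.359, 0.0]
wrist_force: [1.1, -0.4, 0.7]
finger_gap: 0.0495
grasp_force: 20.0
```

>>> send_rows(commands=[{"tx": 0,"ty": 0,"tz": 0,"wx": 0,"wy": 0,"wz": 0},{"tx": 0,"ty": 0,"tz": 0,"wx": 0,"wy": 0,"wz": 0},{"tx": 0,"ty": 0,"tz": 0,"wx": 0,"wy": 0,"wz": 0},{"tx": 0,"ty": 0,"tz": 0,"wx": 0,"wy": 0,"wz": 0},{"tx": 0,"ty": 0,"tz": -0.01,"wx": 0,"wy": 0,"wz": 0},{"tx": 0,"ty": 0,"tz": -0.04,"wx": 0,"wy": 0,"wz": 0},{"tx": 0,"ty": 0,"tz": -0.09,"wx": 0,"wy": 0,"wz": 0},{"tx": 0,"ty": 0,"tz": -0.14,"wx": 0,"wy": 0,"wz": 0}], grip=0.4)

```text
t: 8.2
tcp_pos: [0.6513, 0.1707, 0.119]
orientation: [-0.0, 0.933, 0.359, 0.001]
wrist_force: [0.3, 0.5, -0.5]
finger_gap: 0.0614
grasp_force: 0.0
```

```bash
python3 - <<'E'
from h import *
o=r.observe();print(o['tcp_pos'],o['finger_gap'],o['grasp_force'],yaw())
go([.494,.246,.12],-73);go([.494,.246,.007],-73)
p=r.camera_params('wrist'); print(px('wrist',[.651,.17,.02],p),px('wrist',[.494,.246,.022],p))
E
```

```text
[0.65127245 0.17066973 0.1190061 ] 0.0614388930884102 0.0 -47.93237765599304
go [0.494, 0.246, 0.12] t [-0.0884 -0.2151 -0.0015] w [ 0.     -0.0002  0.0696] dyaw -25.1
go [0.494, 0.246, 0.007] t [-0.0886 -0.2151  0.1491] w [ 0.     -0.0002  0.0696] dyaw -25.1
[319.97421574 197.94042731] [146.79622049 265.71591232]
```

>>> send_rows(commands=[{"tx": -0.01,"ty": -0.03,"tz": -0.02,"wx": 0,"wy": 0,"wz": 0.02},{"tx": -0.04,"ty": -0.1,"tz": -0.02,"wx": 0,"wy": 0,"wz": 0.045},{"tx": -0.07,"ty": -0.17,"tz": 0,"wx": 0,"wy": 0,"wz": 0.07},{"tx": -0.088,"ty": -0.215,"tz": 0.03,"wx": 0,"wy": 0,"wz": 0.07},{"tx": -0.088,"ty": -0.215,"tz": 0.08,"wx": 0,"wy": 0,"wz": 0.07},{"tx": -0.088,"ty": -0.215,"tz": 0.12,"wx": 0,"wy": 0,"wz": 0.07},{"tx": -0.088,"ty": -0.215,"tz": 0.142,"wx": 0,"wy": 0,"wz": 0.07},{"tx": -0.088,"ty": -0.215,"tz": 0.149,"wx": 0,"wy": 0,"wz": 0.07}], grip=1)

```text
t: 9.2
tcp_pos: [0.4943, 0.246, 0.0046]
orientation: [-0.0, 0.989, 0.146, 0.0]
wrist_force: [-0.5, 0.9, -0.4]
finger_gap: 0.0878
grasp_force: 0.0
```

>>> send_rows(commands=[{"tx": 0,"ty": 0,"tz": 0,"wx": 0,"wy": 0,"wz": 0},{"tx": 0,"ty": 0,"tz": 0,"wx": 0,"wy": 0,"wz": 0},{"tx": 0,"ty": 0,"tz": 0,"wx": 0,"wy": 0,"wz": 0},{"tx": 0,"ty": 0,"tz": 0,"wx": 0,"wy": 0,"wz": 0},{"tx": 0,"ty": 0,"tz": 0,"wx": 0,"wy": 0,"wz": 0},{"tx": 0,"ty": 0,"tz": 0,"wx": 0,"wy": 0,"wz": 0},{"tx": 0,"ty": 0,"tz": 0,"wx": 0,"wy": 0,"wz": 0},{"tx": 0,"ty": 0,"tz": 0,"wx": 0,"wy": 0,"wz": 0}], grip=-1)

```text
t: 10.2
tcp_pos: [0.4941, 0.246, 0.0047]
orientation: [-0.0, 0.989, 0.147, 0.0]
wrist_force: [-0.9, -0.6, 5.2]
finger_gap: 0.0497
grasp_force: 20.0
```

```bash
python3 - <<'E'
from h import *
o=r.observe();print(o['tcp_pos'],o['finger_gap'],o['grasp_force'],yaw())
go([.494,.246,.12],-73);go([.645,-.0386,.12],-90)
c,d=w('top',(338.3-.36,173.3-.36),.01)[:2],0
E
```

```text
[0.49414388 0.24603503 0.00473052] 0.0496987410740711 20.000684782862663 -73.14056218326854
go [0.494, 0.246, 0.12] t [-1.000e-04 -0.000e+00 -1.537e-01] w [-0.     -0.0001 -0.0004] dyaw 0.1
go [0.645, -0.0386, 0.12] t [ 0.0825  0.4215 -0.1537] w [-0.     -0.0001  0.0468] dyaw -16.9
```

>>> send_rows(commands=[{"tx": 0,"ty": 0,"tz": -0.04,"wx": 0,"wy": 0,"wz": 0},{"tx": 0,"ty": 0,"tz": -0.1,"wx": 0,"wy": 0,"wz": 0},{"tx": 0.01,"ty": 0.05,"tz": -0.14,"wx": 0,"wy": 0,"wz": 0.02},{"tx": 0.026,"ty": 0.13,"tz": -0.153,"wx": 0,"wy": 0,"wz": 0.04},{"tx": 0.042,"ty": 0.21,"tz": -0.153,"wx": 0,"wy": 0,"wz": 0.056},{"tx": 0.058,"ty": 0.29,"tz": -0.153,"wx": 0,"wy": 0,"wz": 0.056},{"tx": 0.073,"ty": 0.37,"tz": -0.153,"wx": 0,"wy": 0,"wz": 0.056},{"tx": 0.083,"ty": 0.42,"tz": -0.153,"wx": 0,"wy": 0,"wz": 0.056}])

```text
t: 11.2
tcp_pos: [0.6454, -0.0415, 0.1186]
orientation: [0.001, 1.0, -0.03, -0.0]
wrist_force: [-0.2, 1.0, -0.9]
finger_gap: 0.0499
grasp_force: 20.0
```

```bash
python3 - <<'E'
from h import *
o=r.observe();print(o['tcp_pos'],o['finger_gap'],o['grasp_force'],yaw())
go([.645,-.0386,.0105])
im=r.capture('wrist')[:,:,::-1]; cv2.imwrite('pics/w3.png',im)
E
```

```text
[ 0.64542644 -0.04153965  0.11858014] 0.049876601635941674 20.000466853380203 -93.49412199357099
go [0.645, -0.0386, 0.0105] t [-0.0007 -0.0041  0.1441] w [ 0.0002  0.0001 -0.    ] dyaw 0
```

View pics/w3.png

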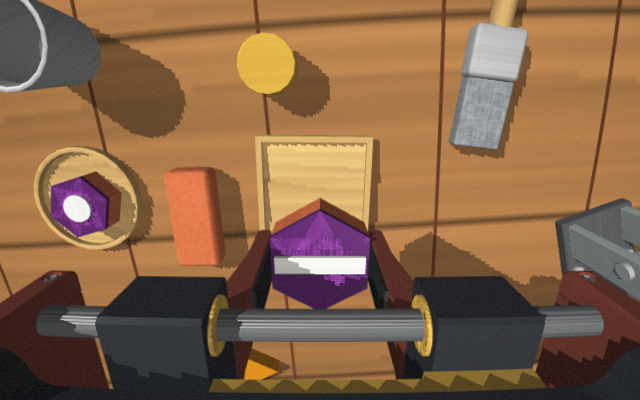

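The wrist view shows the disc tile lying flat in the round nest at (80,205). The square nest, spanning columns 257–373, sits under the held bar tile, so I can lower it.

>>> send_rows(commands=[{"tx": 0,"ty": -0.004,"tz": 0.02,"wx": 0,"wy": 0,"wz": 0},{"tx": 0,"ty": -0.004,"tz": 0.05,"wx": 0,"wy": 0,"wz": 0},{"tx": 0,"ty": -0.004,"tz": 0.085,"wx": 0,"wy": 0,"wz": 0},{"tx": 0,"ty": -0.004,"tz": 0.11,"wx": 0,"wy": 0,"wz": 0},{"tx": 0,"ty": -0.004,"tz": 0.128,"wx": 0,"wy": 0,"wz": 0},{"tx": 0,"ty": -0.004,"tz": 0.137,"wx": 0,"wy": 0,"wz": 0},{"tx": 0,"ty": -0.004,"tz": 0.142,"wx": 0,"wy": 0,"wz": 0},{"tx": 0,"ty": -0.004,"tz": 0.144,"wx": 0,"wy": 0,"wz": 0}])

```text
t: 12.25
tcp_pos: [0.6455, -0.0345, 0.0115]
orientation: [-0.0, 1.0, -0.029, 0.0]
wrist_force: [-0.2, -0.4, -1.1]
finger_gap: 0.0496
grasp_force: 20.0
```

>>> send_rows(commands=[{"tx": 0,"ty": 0,"tz": 0,"wx": 0,"wy": 0,"wz": 0},{"tx": 0,"ty": 0,"tz": 0,"wx": 0,"wy": 0,"wz": 0},{"tx": 0,"ty": 0,"tz": 0.001,"wx": 0,"wy": 0,"wz": 0},{"tx": 0,"ty": 0,"tz": 0.001,"wx": 0,"wy": 0,"wz": 0},{"tx": 0,"ty": 0,"tz": 0.001,"wx": 0,"wy": 0,"wz": 0},{"tx": 0,"ty": 0,"tz": 0.001,"wx": 0,"wy": 0,"wz": 0},{"tx": 0,"ty": 0,"tz": 0.001,"wx": 0,"wy": 0,"wz": 0},{"tx": 0,"ty": 0,"tz": 0.001,"wx": 0,"wy": 0,"wz": 0}])

```text
t: 13.25
tcp_pos: [0.6451, -0.0345, 0.0104]
orientation: [0.0, 1.0, -0.029, 0.0]
wrist_force: [-0.1, -0.4, -0.5]
finger_gap: 0.05
grasp_force: 20.0
```

>>> send_rows(commands=[{"tx": 0,"ty": 0.003,"tz": 0,"wx": 0,"wy": 0,"wz": 0},{"tx": 0,"ty": 0.005,"tz": 0,"wx": 0,"wy": 0,"wz": 0},{"tx": 0,"ty": 0.005,"tz": 0.0005,"wx": 0,"wy": 0,"wz": 0},{"tx": 0,"ty": 0.005,"tz": 0.001,"wx": 0,"wy": 0,"wz": 0},{"tx": 0,"ty": 0.005,"tz": 0.001,"wx": 0,"wy": 0,"wz": 0},{"tx": 0,"ty": 0.005,"tz": 0.001,"wx": 0,"wy": 0,"wz": 0},{"tx": 0,"ty": 0.005,"tz": 0.001,"wx": 0,"wy": 0,"wz": 0},{"tx": 0,"ty": 0.005,"tz": 0.001,"wx": 0,"wy": 0,"wz": 0}])

```text
t: 14.25
tcp_pos: [0.6449, -0.0384, 0.0098]
orientation: [0.0, 1.0, -0.029, 0.0]
wrist_force: [-2.1, 0.0, 2.3]
finger_gap: 0.05
grasp_force: 20.0
```

>>> send_rows(commands=[{"tx": 0,"ty": 0,"tz": 0,"wx": 0,"wy": 0,"wz": 0},{"tx": 0,"ty": 0,"tz": 0,"wx": 0,"wy": 0,"wz": 0},{"tx": 0,"ty": 0,"tz": 0,"wx": 0,"wy": 0,"wz": 0},{"tx": 0,"ty": 0,"tz": 0,"wx": 0,"wy": 0,"wz": 0},{"tx": 0,"ty": 0,"tz": -0.01,"wx": 0,"wy": 0,"wz": 0},{"tx": 0,"ty": 0,"tz": -0.04,"wx": 0,"wy": 0,"wz": 0},{"tx": 0,"ty": 0,"tz": -0.09,"wx": 0,"wy": 0,"wz": 0},{"tx": 0,"ty": 0,"tz": -0.15,"wx": 0,"wy": 0,"wz": 0}], grip=0.32)

```text
t: 15.25
tcp_pos: [0.6443, -0.0382, 0.1232]
orientation: [0.0, 1.0, -0.029, -0.001]
wrist_force: [1.1, 0.3, 0.6]
finger_gap: 0.0579
grasp_force: 0.0
```

>>> send_rows(commands=[{"tx": -0.02,"ty": 0.04,"tz": -0.06,"wx": 0,"wy": 0,"wz": 0},{"tx": -0.05,"ty": 0.1,"tz": -0.12,"wx": 0,"wy": 0,"wz": 0},{"tx": -0.08,"ty": 0.16,"tz": -0.14,"wx": 0,"wy": 0,"wz": 0},{"tx": -0.11,"ty": 0.22,"tz": -0.14,"wx": 0,"wy": 0,"wz": 0},{"tx": -0.14,"ty": 0.26,"tz": -0.14,"wx": 0,"wy": 0,"wz": 0},{"tx": -0.16,"ty": 0.28,"tz": -0.14,"wx": 0,"wy": 0,"wz": 0},{"tx": -0.17,"ty": 0.28,"tz": -0.14,"wx": 0,"wy": 0,"wz": 0},{"tx": -0.17,"ty": 0.28,"tz": -0.14,"wx": 0,"wy": 0,"wz": 0}], grip=-1)

```text
t: 16.25
tcp_pos: [0.5059, -0.2389, 0.2273]
orientation: [-0.0, 1.0, -0.028, 0.0]
wrist_force: [-0.4, 1.1, -0.1]
finger_gap: 0.0001
grasp_force: 0.0
```

```bash
python3 - <<'E'
from h import *
o=r.observe();print(o['t'],o['tcp_pos'],o['finger_gap'],yaw(),o['wrist_force'])
im=r.capture('wrist')[:,:,::-1]; cv2.imwrite('pics/w4.png',im)
a=r.capture('top')[:,:,::-1]; cv2.imwrite('pics/top4.png',cv2.resize(a[150:265,235:455],None,fx=3.6,fy=3.6,interpolation=2))
E
```

```text
16.25 [ 0.50592297 -0.23891816  0.2272864 ] 6.50605830530785e-05 -93.1921376042766 [-0.37610649  1.08403418 -0.14972361]
```

View pics/w4.png

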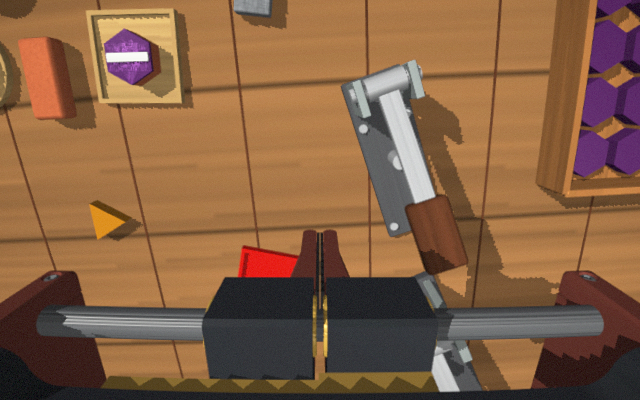

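View pics/top4.png

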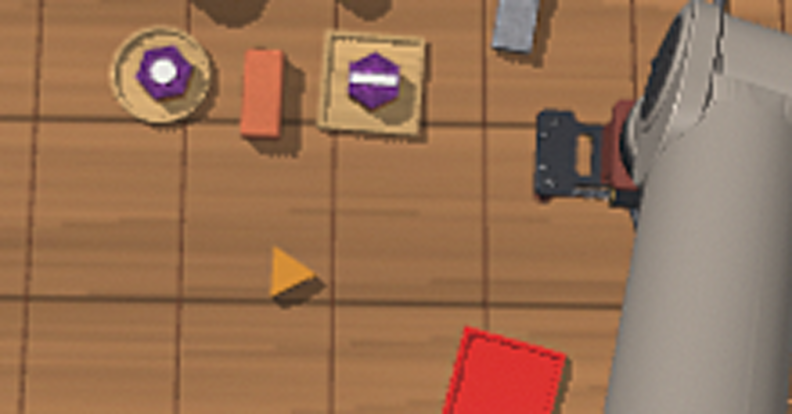

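Both tiles sit flat in their nests in the two views. The pad is near (440,232) in the wrist view, so I'll check it against the top-camera estimate.

```bash
python3 - <<'E'
from h import *
print(w('wrist',(440,230),.122), px('wrist',[.458,-.348,.122]))
go([.457,-.349,.14]);go([.455,-.350,.085])
E
```

```text
[ 0.46678206 -0.34690931  0.122     ] [440.60217369 238.67928024]
go [0.457, -0.349, 0.14] t [-0.058   0.1504  0.1162] w [-0.0001 -0.0001 -0.    ] dyaw 0
go [0.455, -0.35, 0.085] t [-0.0606  0.1519  0.1895] w [-0.0001 -0.0001 -0.    ] dyaw 0
```

>>> send_rows(commands=[{"tx": -0.02,"ty": 0.04,"tz": 0,"wx": 0,"wy": 0,"wz": 0},{"tx": -0.04,"ty": 0.1,"tz": 0,"wx": 0,"wy": 0,"wz": 0},{"tx": -0.058,"ty": 0.14,"tz": 0.02,"wx": 0,"wy": 0,"wz": 0},{"tx": -0.058,"ty": 0.15,"tz": 0.05,"wx": 0,"wy": 0,"wz": 0},{"tx": -0.058,"ty": 0.15,"tz": 0.08,"wx": 0,"wy": 0,"wz": 0},{"tx": -0.058,"ty": 0.15,"tz": 0.1,"wx": 0,"wy": 0,"wz": 0},{"tx": -0.058,"ty": 0.15,"tz": 0.11,"wx": 0,"wy": 0,"wz": 0},{"tx": -0.058,"ty": 0.15,"tz": 0.115,"wx": 0,"wy": 0,"wz": 0}])

```text
t: 17.35
tcp_pos: [0.4561, -0.35, 0.1409]
orientation: [0.0, 1.0, -0.028, 0.0]
wrist_force: [-0.1, -0.5, 0.1]
finger_gap: 0.0007
grasp_force: 0.0
```

```bash
python3 - <<'E'
from h import *
o=r.observe();print(o['tcp_pos'],o['wrist_force'])
go([.456,-.350,.0845])
E
```

```text
[ 0.45612205 -0.35004712  0.1408655 ] [-0.13243439 -0.49561789  0.05769341]
go [0.456, -0.35, 0.0845] t [-0.0002 -0.0001  0.0752] w [ 0. -0.  0.] dyaw 0
```

>>> send_rows(commands=[{"tx": 0,"ty": 0,"tz": 0.01,"wx": 0,"wy": 0,"wz": 0},{"tx": 0,"ty": 0,"tz": 0.02,"wx": 0,"wy": 0,"wz": 0},{"tx": 0,"ty": 0,"tz": 0.03,"wx": 0,"wy": 0,"wz": 0},{"tx": 0,"ty": 0,"tz": 0.042,"wx": 0,"wy": 0,"wz": 0},{"tx": 0,"ty": 0,"tz": 0.054,"wx": 0,"wy": 0,"wz": 0},{"tx": 0,"ty": 0,"tz": 0.065,"wx": 0,"wy": 0,"wz": 0},{"tx": 0,"ty": 0,"tz": 0.072,"wx": 0,"wy": 0,"wz": 0},{"tx": 0,"ty": 0,"tz": 0.075,"wx": 0,"wy": 0,"wz": 0}])

```text
t: 18.35
tcp_pos: [0.455, -0.3507, 0.0843]
orientation: [0.0, 1.0, -0.029, -0.0]
wrist_force: [-3.8, -2.0, 5.5]
finger_gap: 0.0006
grasp_force: 2.9
```

>>> send_rows(commands=[{"tx": 0,"ty": 0,"tz": 0,"wx": 0,"wy": 0,"wz": 0},{"tx": 0,"ty": 0,"tz": 0,"wx": 0,"wy": 0,"wz": 0},{"tx": 0,"ty": 0,"tz": 0,"wx": 0,"wy": 0,"wz": 0},{"tx": 0,"ty": 0,"tz": 0,"wx": 0,"wy": 0,"wz": 0},{"tx": 0,"ty": 0,"tz": 0,"wx": 0,"wy": 0,"wz": 0},{"tx": 0,"ty": 0,"tz": 0,"wx": 0,"wy": 0,"wz": 0},{"tx": 0,"ty": 0,"tz": 0,"wx": 0,"wy": 0,"wz": 0},{"tx": 0,"ty": 0,"tz": 0,"wx": 0,"wy": 0,"wz": 0}])

```text
t: 19.35
tcp_pos: [0.4551, -0.3507, 0.0847]
orientation: [0.0, 1.0, -0.029, -0.0]
wrist_force: [-3.5, -2.2, 4.9]
finger_gap: 0.0002
grasp_force: 2.8
```

```bash
python3 - <<'E'
from h import *
o=r.observe();print(o['t'],o['tcp_pos'],o['wrist_force'])
cv2.imwrite('pics/w5.png',r.capture('wrist')[:,:,::-1])
E
```

```text
19.35 [ 0.45512842 -0.35065975  0.0847212 ] [-3.47175146 -2.22615583  4.94392706]
```

View pics/w5.png

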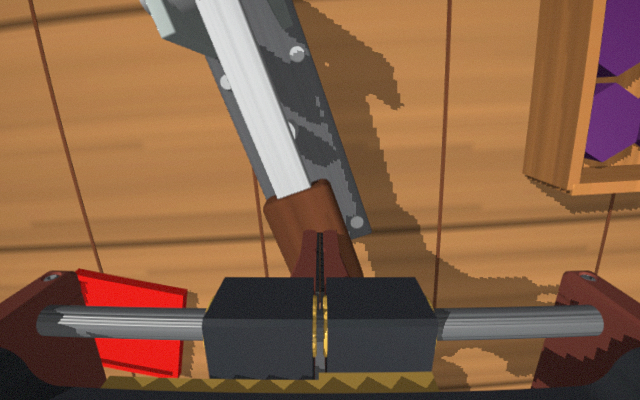

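The wrist view shows the closed fingers resting on the pad near (320,260). The TCP is at z = 0.0847 m with about 4.9 N upward, which matches a level lever.

```bash
python3 -c "
from rig import r
print(r.job_done())"
```

```text
the job is handed in; nothing more can be done
None
```

I set both tiles flat in their nests (round tag in round, bar tag in square) and handed the job in at about 19 s, with the gripper still holding the small lever level at about 5 N; the hand-in gave no verdict.

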